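# Wind a tart up out of its tin

## Task

Fit the loose crank onto the square shaft of the tart lifter and wind it two full turns clockwise (seen from above), so that the tart comes up through its tin ring on its loose base. Then take the tart by its sides and set it down upright near the middle of the marble board, leaving the crank on the shaft and the other things on the counter undisturbed.

Things in the scene. Friction and masses are not known exactly. Their poses are not given: they have to be found in the camera images.
- crank_hub (a point): Centre (half-way up, 18 mm over the underside) of the hub of the loose steel crank, lying flat on the counter, knob up. Hub 30 x 30 mm, 36 mm high, flat sides; a 14 mm square socket, 24 mm deep, opens in the middle of its underside. +x points along the arm (18 mm wide, 10 mm thick, at the bottom) to the knob, whose axis is 70 mm from the hub's; z up. 0.30 kg, centre of mass 13 mm towards the knob.
- crank_knob (a point): Centre of the crank's black upright round knob, 22 mm diameter and 36 mm high, which spins freely on its spindle; when the crank lies flat this point is 31 mm higher than crank_hub; the knob's underside is 31 mm above the crank's underside (the hub's top is 36 mm above it). Winding takes about 1 N there; held too lightly the round knob slips out of the fingers.
- shaft_top (a point): Tip of the lifter's upright 12 mm square shaft; turns with it, x and y square to its flats, z up. The shaft stands 21 mm above its round collar (38 mm wide at the top), the upper 6 mm tapering to a 7 mm tip. The crank fits in any quarter turn and is home when its underside rests on the collar (crank_hub 3 mm below this point). Friction about 0.06 N m; stays where left.
- winder (a joint): Angle of the shaft in rad, growing as it is turned clockwise seen from above; starts between 0 and 0.7, stop at 15.5. Each rad lifts the tart by 2 mm (2 turns = 25 mm, the first millimetre is idle).
- tin_rim (a point): Centre of the top of the tin ring (77 mm outer diameter, 3 mm walls, 20 mm high), 60 mm above the counter, fixed on the lifter's case 150 mm from the shaft. Its frame is the case's: +y points from the shaft to the ring, z up. The fixed grey case is 100 mm (x) by 250 mm (y), 40 mm high.
- tart_mid (a point): Centre (half-way up) of the rigid round tart with its loose metal base, 22 mm high in all: base 60 mm diameter, 4 mm thick; crust 56 to 58 mm diameter, 18 mm high. Starts sunk in the tin ring, its top 2 mm above the rim; after two turns its base stands about 4 mm above the rim. z is up when upright. About 0.12 kg.
- board_top (a point): Centre of the upper face of the loose marble board, 150 x 150 mm, 12 mm thick, flat on the counter.
- leveller: Bystander: round coffee leveller with black collar, 63 mm diameter, 36 mm high, origin under its centre.
- dosing_cup: Bystander: small open steel cup, 58 mm diameter, 50 mm high, origin under its centre.
- grinder_brush: Bystander: wooden brush lying flat, 141 x 20 mm, 16 mm high, origin under its centre.
- tart: The same tart; origin under the centre of its base, 11 mm below tart_mid.
Things that resemble listed ones, but are neither listed nor needed, are in the scene too. Of the things shaped like the tart, the wooden one is meant. What is shaped like the part that bears crank_hub but yellow is not meant.

How it is judged:
By the outcome, as a careful person would: the job done as asked, in the order asked, and still so for the second after the job is handed in, with the robot touching nothing.
It also fails if it takes over 72 s, if anything falls off the work surface, if the arm or the gripper's body presses on something with over 40 N, if the wrist force passes 120 N, or if a joint passes its speed limit or range.

## Robot

A 7-joint arm with a two-finger parallel gripper is mounted at the origin on a cart in front of the work surface, level with it; the furniture and walls round the work are solid. World frame = base frame: x ahead of the robot, y to its left, z up, the work surface at z = 0. Lengths are in m, angles in rad, forces in N, time in s.
With the tool pointing down it reaches from about 0.4 to 0.85 m from the base axis. Payload 6.9 kg.
Tool frame: the origin (TCP) lies midway between the tips of the shut fingers; the grasp point (between the pads) lies behind it (ctrl.pinch_z is the z of the grasp point in the tool frame, in m); z points along the fingers, y is the direction in which the jaws open and shut (so a half turn about z gives the same grasp; the last joint's range is limited). The gripper opens to 85 mm and grips with 20 to 120 N. Pads are 22 mm wide; open, the fingers measure 114 mm over their backs; the gripper's body (76 mm by 85 mm) begins 54 mm behind the grasp point. The pads swing forward as they close: fully open they stand 13 mm farther back than shut.
Start: joints at [-1.071, 0.507, -0.238, 1.5, 0.126, 1.149, -0.155], TCP at [0.24, 0.577, 0.231] pointing down, gripper open.
Joint ranges: [-3.08, 3.08], [-0.24, 2.05], [-1.43, 1.35], [0, 2.5], [-1.52, 4.66], [0.17, 1.96], [-2.89, 2.89]. Speed limits (rad/s): [2.39, 2.39, 3.14, 3.14, 3.14, 3.14, 3.14].

## Interface

Orientations are given as a unit quaternion [w, x, y, z].
In Python, from station import ctrl, get_state, vision, ticket, models gives the robot as it stands. Calls block until the motion is done:
- ctrl.movep(position, orientation): joint-space move of the TCP to a pose.
- ctrl.movel(position, frame=None, max_speed=0.15): straight line of the TCP; frame=None keeps the orientation; max_speed is the mean speed in m/s.
- ctrl.set_joints(angles): joint-space move.
- ctrl.ungrasp() and ctrl.close_gripper(force=None): open the fingers fully, or close them until they stop; force is the grip in N (None keeps the last).
- ctrl.pause(seconds).
- ctrl.ik(position, orientation): joint angles nearest the present ones, or None.
- get_state(): the state.
- vision.grab_frame(name): name is "side" or "top"; returns (picture, depth): 400x640x3 uint8, blue, green, red; 400x640 float32, m along the optical axis (not along the pixel's ray), 0 where there is no reading.
- vision.camera_info(name): a dict with "mtx" (3x3 intrinsics, pixels), "dist_coeffs" ([k1, k2, p1, p2, k3] as OpenCV has them; the pictures are not rectified), "R" (3x3) and "t" (3): a world point X has camera coordinates R X + t. Camera axes: x right, y down, z forward; pixel columns grow to the right and rows downward; lengths in m; the calibration is good to about 2 mm. A picture is of the moment at which its call begins. camera_info takes no time and is no camera call.
A pose or a line that the arm cannot do raises ctrl.Unreachable and nothing moves.
- ticket.close_job(): hands the job in, once; it reports no verdict.
Trained networks look in the newest picture that a camera, given by its name, has taken for a name from the list of things; names that differ only in an ending like _2 or _b are one class to them, and where a whole thing is asked for, a point or a joint stands for the part that bears it (a point fixed in the world has none). Each returns a list of dicts, best first, with "p" (0 to 1); they miss things now and then, are a little off and sometimes report something else, mostly with a low value. They report only what shows in the picture. A call takes as long as a camera call. They do not tell look-alikes from the thing itself.
- models.recognise(camera, target): "point" ([column, row] in pixels, amid what is visible of it).
- models.masks_of(camera, target): "mask" (400x640 bool, what is visible of it) and "point" ([column, row] in pixels, amid what is visible of it).
The state is a dict: "time": time; "qpos": joint angles; "qd": joint speeds; "tau": joint torques, N m; "tcp_pos": TCP position; "eef_rot": TCP orientation; "contact_force": force on the tool from outside, world axes, zero at the start; "wrist_torque": the same for the moment, N m; "width": finger opening in m.
Only numpy, scipy, OpenCV 4.12 (cv2) and the standard library are available. Lean on these libraries where they do the work, as an engineer would, in place of code of your own. Each camera call takes 0.05 s, during which the arm holds its last target.

## Working session

There is one attempt and no reset: what is moved stays moved. The work goes in short steps, each a Python script; the robot and the scene stay as the last script left them, time stands still between calls to the robot, and variables do not carry over. Pictures are saved under pics/ and viewed, and the job is handed in when it is done.

```bash
ls -la; mkdir -p pics; python3 - <<'E'
from station import ctrl,get_state,vision,models
import cv2,numpy as np
s=get_state();print(s['time'],s['tcp_pos'],s['eef_rot'],s['width'],ctrl.pinch_z)
for n in('side','top'):
    p,d=vision.grab_frame(n);cv2.imwrite(f'pics/{n}0.png',p);np.save(f'pics/{n}0.npy',d)
    print(n,vision.camera_info(n))
    for t in['crank_hub','crank_knob','shaft_top','tin_rim','tart','tart_mid','board_top','leveller','dosing_cup','grinder_brush']:
        try:print(t,[(np.round(r['point']).tolist(),round(r['p'],2)) for r in models.recognise(n,t)][:5])
        except Exception as e:print(t,e)
print(get_state()['time'])
E
```

```text
total 12
drwxr-xr-x  3 agent agent 4096 Dec  6 13:17 .
drwxr-xr-x 23 root  root  4096 Dec  6 13:17 ..
drwxr-xr-x  2 agent agent 4096 Dec  6 13:17 pics
0.0 [0.23970539 0.57666743 0.2304342 ] [-1.49974567e-04  1.95631350e-01  9.80677106e-01 -8.75224723e-04] 0.0854978072147456 -0.0187
side {'mtx': array([[516.74390896,   0.        , 319.5163366 ],
       [  0.        , 516.74390896, 200.71775633],
       [  0.        ,   0.        ,   1.        ]]), 'dist_coeffs': array([-0.01883678,  0.        ,  0.        ,  0.        ,  0.        ]), 'R': array([[ 0.93141154, -0.3632363 , -0.02306378],
       [-0.21262455, -0.49159273, -0.8444687 ],
       [ 0.2954037 ,  0.79145182, -0.5351081 ]]), 't': array([-0.55069193,  0.17516955,  1.58917465])}
crank_hub [([329.0, 283.0], 0.85), ([319.0, 254.0], 0.7), ([376.0, 215.0], 0.43)]
crank_knob [([316.0, 254.0], 0.58), ([328.0, 287.0], 0.57)]
shaft_top []
tin_rim [([317.0, 217.0], 0.67)]
tart [([300.0, 196.0], 0.64), ([260.0, 212.0], 0.49)]
tart_mid [([300.0, 196.0], 0.69), ([262.0, 214.0], 0.53)]
board_top [([253.0, 180.0], 0.92), ([278.0, 235.0], 0.18
[... 364 characters left out ...]
.        ,  0.        ,  0.        ,  0.        ]), 'R': array([[-0.01941419, -0.99952739, -0.02383473],
       [-0.98631077,  0.02305101, -0.16327804],
       [ 0.16375029,  0.02033854, -0.98629214]]), 't': array([-0.00967933,  0.60177632,  1.01253314])}
crank_hub [([391.0, 232.0], 0.66), ([443.0, 237.0], 0.62)]
crank_knob [([446.0, 235.0], 0.82), ([393.0, 228.0], 0.61)]
shaft_top [([200.0, 162.0], 0.2)]
tin_rim [([324.0, 206.0], 0.75)]
tart [([292.0, 215.0], 0.88), ([284.0, 263.0], 0.68)]
tart_mid [([282.0, 266.0], 0.87), ([294.0, 218.0], 0.59)]
board_top [([207.0, 250.0], 0.67)]
leveller [([347.0, 145.0], 0.98)]
dosing_cup [([200.0, 160.0], 0.8)]
grinder_brush [([338.0, 255.0], 0.87)]
1.1
```

```bash
python3 - <<'E'
import cv2
a=cv2.imread('pics/top0.png');cv2.imwrite('pics/top0c.png',cv2.resize(a[90:310,150:480],None,fx=2.4,fy=2.4,interpolation=cv2.INTER_CUBIC))
a=cv2.imread('pics/side0.png');cv2.imwrite('pics/side0c.png',cv2.resize(a[110:320,180:440],None,fx=2.8,fy=2.8,interpolation=cv2.INTER_CUBIC))
E
```

```text
(no output)
```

View pics/top0c.png

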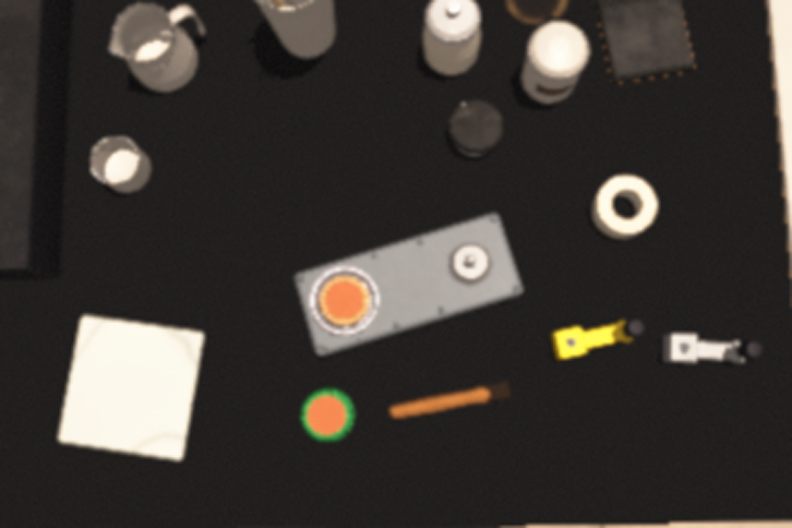

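View pics/side0c.png

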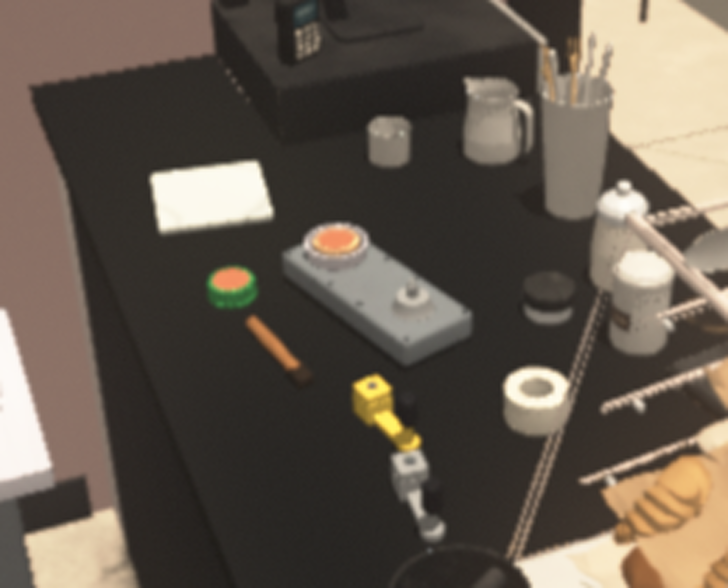

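View pics/top0.png

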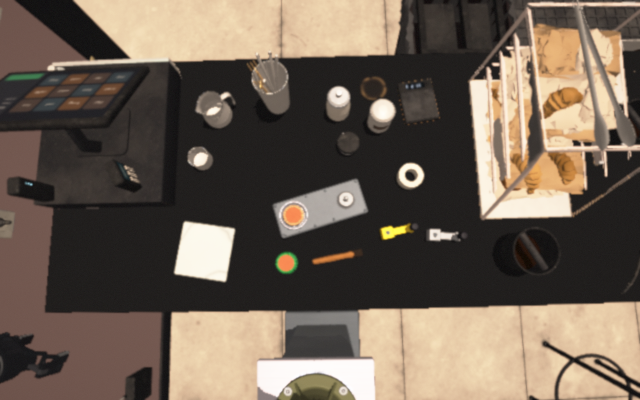

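```bash
cat > h.py <<'E'
import numpy as np,cv2
from station import ctrl,get_state,vision,models
from scipy.spatial.transform import Rotation as Ro
CI={n:vision.camera_info(n) for n in('side','top')}
def ray(n,uv):
    c=CI[n];uv=np.asarray(uv,float).reshape(-1,1,2)
    p=cv2.undistortPoints(uv,c['mtx'],c['dist_coeffs']).reshape(-1,2)
    d=np.c_[p,np.ones(len(p))]@c['R'];o=-c['R'].T@c['t'];return o,d
def onz(n,uv,z):
    o,d=ray(n,uv);return o+d*((z-o[2])/d[:,2])[:,None]
def proj(n,X):
    c=CI[n];X=np.asarray(X,float).reshape(-1,1,3)
    return cv2.projectPoints(X,cv2.Rodrigues(c['R'])[0],c['t'],c['mtx'],c['dist_coeffs'])[0].reshape(-1,2)
def cloud(n,d):
    v,u=np.mgrid[:400,:640];uv=np.c_[u.ravel(),v.ravel()].astype(float)
    c=CI[n];p=cv2.undistortPoints(uv.reshape(-1,1,2),c['mtx'],c['dist_coeffs']).reshape(-1,2)
    X=np.c_[p,np.ones(len(p))]*d.ravel()[:,None]
    return ((X-c['t'])@c['R']).reshape(400,640,3)
def down(yaw):  # tool z down; jaw (tool y) world direction angle = yaw
    y=np.array([np.cos(yaw),np.sin(yaw),0]);z=np.array([0,0,-1.]);x=np.cross(y,z)
    q=Ro.from_matrix(np.c_[x,y,z]).as_quat();return np.array([q[3],q[0],q[1],q[2]])
E
python3 - <<'E'
from h import *
def crop(n,u0,v0,w,hh,f,name):
    a=cv2.imread(f'pics/{n}0.png')[v0:v0+hh,u0:u0+w]
    cv2.imwrite(f'pics/{name}.png',cv2.resize(a,None,fx=f,fy=f,interpolation=cv2.INTER_NEAREST))
crop('top',375,215,100,40,8,'z_crank_t');crop('top',265,170,110,75,7,'z_case_t')
crop('side',300,230,55,80,7,'z_crank_s');crop('side',275,180,80,65,9,'z_case_s')
for n in('top','side'):
    P=cloud(n,np.load(f'pics/{n}0.npy'))
    if n=='top':
        for nm,(u,v) in dict(tart=(293,215),green=(285,263),collar=(345,200),case=(320,207),hub=(433,235),board=(205,250),table=(240,200)).items(): print(nm,P[v,u].round(4))
    else:
        for nm,(u,v) in dict(tart=(299,196),case=(320,205),hub=(326,275),board=(253,180),table=(350,170)).items(): print(nm,P[v,u].round(4))
E
```

```text
tart [0.5416 0.0524 0.0595]
green [0.4127 0.0792 0.0218]
collar [ 0.5783 -0.0899  0.0685]
case [ 0.5643 -0.0212  0.0416]
hub [ 0.4802 -0.3293  0.0387]
board [0.4527 0.3098 0.0051]
table [ 5.954e-01  2.123e-01 -3.000e-04]
tart [0.5361 0.0458 0.0647]
case [ 0.5919 -0.0057  0.0447]
hub [ 0.4772 -0.3447  0.0437]
board [0.4407 0.3066 0.0109]
table [0.8153 0.2457 0.0016]
```

View pics/z_crank_t.png

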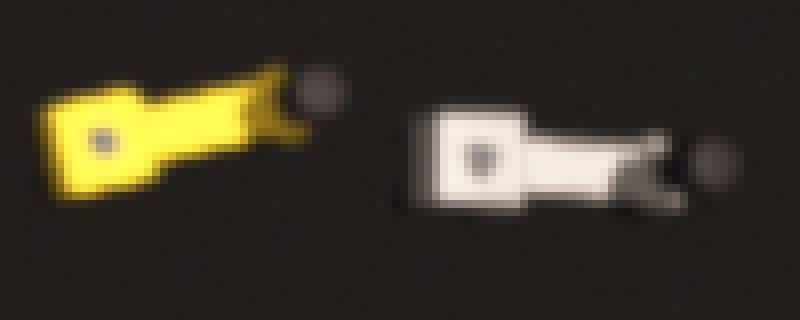

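View pics/z_case_t.png

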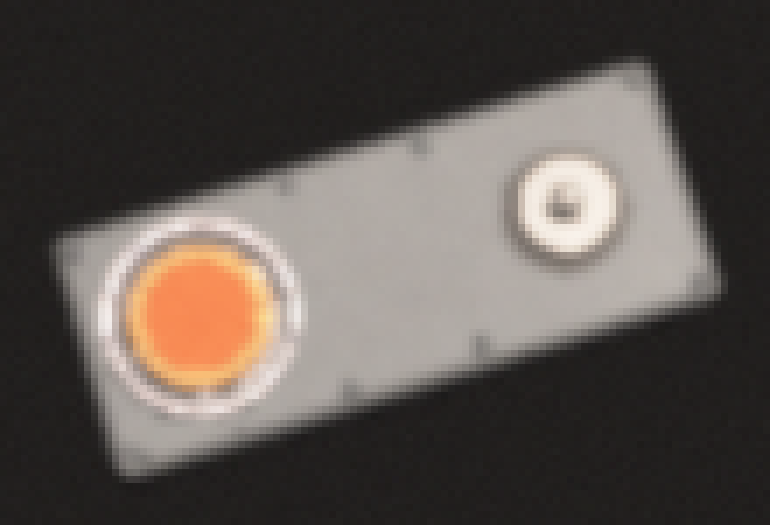

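View pics/z_crank_s.png

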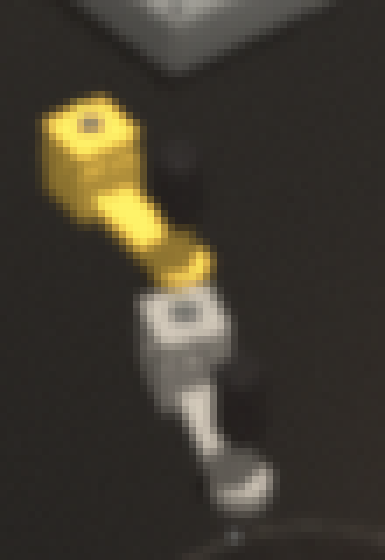

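View pics/z_case_s.png

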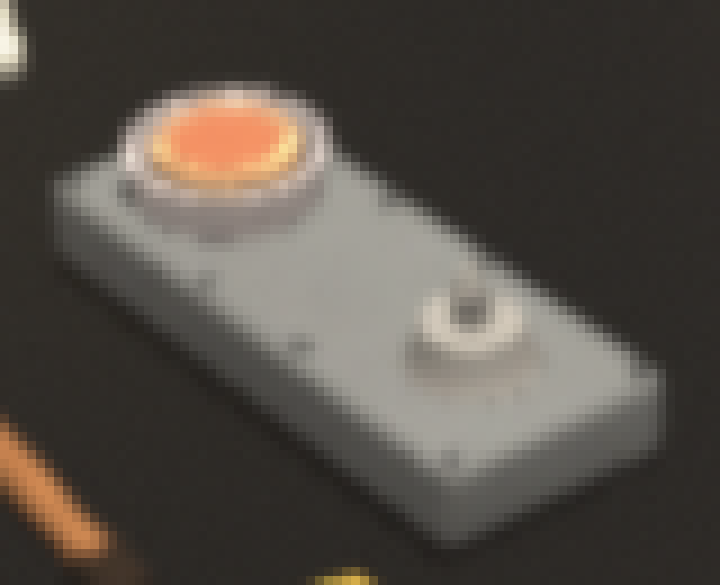

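```bash
python3 - <<'E'
from h import *
import scipy.ndimage as nd
for n in CI: print(n,'cam',(-CI[n]['R'].T@CI[n]['t']).round(3))
print('hub',onz('top',[434.5,234.5],.036),onz('side',[325.9,274.1],.036))
# sub-pixel: centroid of dark dot
def tri(a,b):
    o1,d1=ray('top',a);o2,d2=ray('side',b);d1=d1[0];d2=d2[0]
    A=np.c_[d1,-d2];s=np.linalg.lstsq(A,o2-o1,rcond=None)[0]
    p,q=o1+s[0]*d1,o2+s[1]*d2;return ((p+q)/2).round(4),np.linalg.norm(p-q).round(4)
print('hub tri',tri([434.5,234.5],[325.9,274.1]))
print('knob top',onz('top',[375+715/8-.5,215+162/8-.5],.067))
print('knob yel',onz('top',[375+322/8-.5,215+90/8-.5],.067), 'hub yel',onz('top',[375+103/8-.5,215+140/8-.5],.036))
# shaft tip
t=[265+563/7-.5,170+205/7-.5];s=[275+468/9-.5,180+312/9-.5]
print('shaft',tri(t,s))
# collar: bright mask in top
a=cv2.imread('pics/top0.png').astype(int);g=a.min(2)
m=np.zeros_like(g,bool);m[185:215,330:362]=g[185:215,330:362]>195
ys,xs=np.nonzero(m);(c,r)=cv2.minEnclosingCircle(np.c_[xs,ys].astype(np.float32));print('collar px',c,r,xs.mean(),ys.mean())
for z in(.045,.05,.055):print(z,onz('top',c,z))
# case
hsv=(a.max(2)>75)&(a.max(2)-a.min(2)<40)
m=np.zeros_like(hsv);m[170:245,265:375]=hsv[170:245,265:375]
l,k=nd.label(nd.binary_fill_holes(m|((a.max(2)>75)&(np.add.outer(np.zeros(400),np.arange(640))<372)&(np.arange(400)[:,None]>170)&(np.arange(400)[:,None]<243)&(np.arange(640)[None]>265))))
m=l==l[207,320]
ys,xs=np.nonzero(m);print(m.sum())
W=onz('top',np.c_[xs,ys].astype(float),.04)[:,:2]
print('rect',cv2.minAreaRect((W*1000).astype(np.float32)))
print('mean',W.mean(0)); e,v=np.linalg.eigh(np.cov(W.T));print(np.sqrt(e*12),v, np.degrees(np.arctan2(v[1,1],v[0,1])))
# ring outer
print('ring',onz('top',[265+200/7-.5,170+316/7-.5],.06),'tart top',onz('top',[265+200/7-.5,170+314/7-.5],.062))
print('ring side',onz('side',[275+226/9-.5,180+147/9-.5],.06))
E
```

```text
side cam [ 0.081 -1.372  0.986]
top cam [ 0.428 -0.044  1.097]
hub [[ 0.481632   -0.33423161  0.036     ]] [[ 0.48166248 -0.33257479  0.036     ]]
hub tri (array([ 0.4814, -0.3339,  0.0371]), np.float64(0.0004))
knob top [[ 0.47753242 -0.40413163  0.067     ]]
knob yel [[ 0.50459081 -0.27445334  0.067     ]] hub yel [[ 0.49143276 -0.20518684  0.036     ]]
shaft (array([ 0.5822, -0.0899,  0.0622]), np.float64(0.0008))
collar px (345.8132629394531, 198.740966796875) 6.4271416664123535 346.02702702702703 198.67567567567568
0.045 [[ 0.58526022 -0.09327021  0.045     ]]
0.05 [[ 0.58451041 -0.09303663  0.05      ]]
0.055 [[ 0.5837606  -0.09280305  0.055     ]]
3270
rect ((562.605712890625, -19.9482421875), (101.64804077148438, 250.48204040527344), 16.015371322631836)
mean [ 0.56221383 -0.01990802]
[0.10144872 0.25018718] [[-0.96134407 -0.27534992]
 [-0.27534992  0.96134407]] 105.98286838954853
ring [[0.54255088 0.05210536 0.06      ]] tart top [[0.54310905 0.05191332 0.062     ]]
ring side [[0.5407332  0.05320365 0.06      ]]
```

```bash
python3 - <<'E'
from h import *
for z in(.04,.045,.05,.055,.06,.065,.07,.075): print(z,proj('side',[.583,-.092,z]).round(1),proj('top',[.583,-.092,z]).round(1))
ims={n:[vision.grab_frame(n)[0].astype(float) for _ in range(3)] for n in('side','top')}
S=np.mean(ims['side'],0);T=np.mean(ims['top'],0)
np.set_printoptions(linewidth=200)
print(S[206:224,316:340].mean(2).astype(int));print(T[190:208,336:356].mean(2).astype(int))
a=cv2.resize(S[200:230,310:345].astype(np.uint8),None,fx=10,fy=10,interpolation=cv2.INTER_CUBIC)
b=cv2.resize(T[185:215,328:363].astype(np.uint8),None,fx=10,fy=10,interpolation=cv2.INTER_CUBIC)
cv2.imwrite('pics/shaft.png',np.hstack([a,b]))
E
```

```text
0.04 [[327.2 220.1]] [[345.3 199.8]]
0.045 [[327.2 218.9]] [[345.4 199.6]]
0.05 [[327.2 217.6]] [[345.5 199.3]]
0.055 [[327.1 216.3]] [[345.5 199. ]]
0.06 [[327.1 215. ]] [[345.6 198.7]]
0.065 [[327.1 213.7]] [[345.7 198.5]]
0.07 [[327.1 212.4]] [[345.8 198.2]]
0.075 [[327.  211.1]] [[345.8 197.9]]
[[159 159 160 160 160 161 160 157 148 132 101  69  50  43  42  42  42  42  42  42  42  42  42  42]
 [159 159 159 160 160 161 161 161 159 154 138 109  76  53  44  42  42  42  42  41  42  42  42  42]
 [159 159 160 160 160 160 161 160 159 160 157 139 110  80  62  48  43  42  42  42  41  42  42  42]
 [159 159 159 160 160 160 160 159 159 162 164 154 128 115 103  75  52  44  43  43  42  42  42  42]
 [158 159 159 160 159 159 159 159 158 157 160 160 148 146 142 117  88  61  47  42  42  42  42  42]
 [158 158 159 159 159 158 159 160 157 146 151 156 151 155 157 148 133 102  72  52  44  42  41  42]
 [157 158 159 159 159 159 162 168 164 143 146 146 141 152 166 164 157 141 116  88  62  46  42  42]
 [157 158 159 159 159 162 173 188 179 139 126 122 124 151 179 181 171 159 148 132 102  72  52  44]
 [157 15
[... 1777 characters left out ...]
79 216 236 240 237 218 164 149 163]
 [154 127 131 189 232 236 219 167 126 121 140 178 222 237 240 237 216 162 148 164]
 [155 129 126 178 227 237 233 213 179 172 179 203 229 239 239 231 199 154 152 167]
 [158 135 121 150 205 232 237 234 230 230 232 235 238 239 235 214 168 146 158 173]
 [160 141 122 125 167 213 232 236 237 239 240 241 239 235 220 179 146 146 162 175]
 [167 154 133 117 127 164 204 224 232 237 239 238 231 215 182 145 139 153 167 176]
 [171 163 146 127 115 121 142 172 202 218 223 216 190 160 140 136 150 165 173 176]
 [173 170 160 146 130 119 115 121 135 147 151 148 137 130 134 148 164 172 177 179]
 [173 172 169 162 152 139 128 121 118 118 121 124 131 140 152 164 172 176 177 178]]
```

View pics/shaft.png

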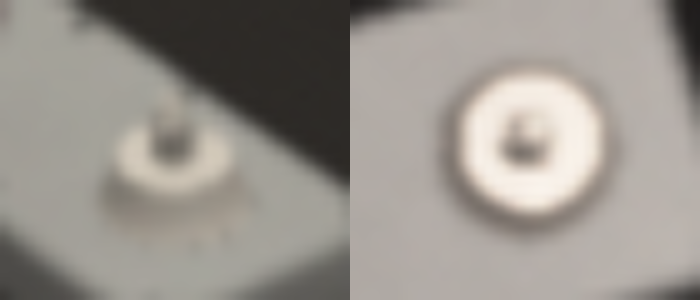

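```bash
cat > fit.py <<'E'
from h import *
import pickle,sys
S=np.mean([vision.grab_frame('side')[0].astype(float).mean(2) for _ in range(1)],0)
T=np.mean([vision.grab_frame('top')[0].astype(float).mean(2) for _ in range(1)],0)
K=10
def masks(n,c,zt,yaw,roi,sig):
    u0,u1,v0,v1=roi
    def poly(P):
        p=proj(n,P); q=((p-[u0-.5,v0-.5])*K-.5)
        m=np.zeros(((v1-v0)*K,(u1-u0)*K),np.float32); cv2.fillPoly(m,[np.round(q*16).astype(np.int32)],1.,shift=4); return m
    C=-CI[n]['R'].T@CI[n]['t']
    def sq(s,z):
        a=yaw+np.pi/4+np.arange(4)*np.pi/2; r=s/2*np.sqrt(2)
        return np.c_[c[0]+r*np.cos(a),c[1]+r*np.sin(a),np.full(4,z)]
    b,m_,t=sq(.012,zt-.021),sq(.012,zt-.006),sq(.007,zt)
    th=np.linspace(0,2*np.pi,60)
    lay=[np.ones(((v1-v0)*K,(u1-u0)*K),np.float32)]
    lay.append(poly(np.c_[c[0]+.019*np.cos(th),c[1]+.019*np.sin(th),np.full(60,zt-.021)]))
    for lo,hi in((b,m_),(m_,t)):
        for i in range(4):
            j=(i+1)%4;P=np.array([lo[i],lo[j],hi[j],hi[i]])
            nn=np.cross(P[1]-P[0],P[3]-P[0])
            if nn@(C-P.mean(0))>0: lay.append(poly(P))
    lay.append(poly(t))
    L=np.array(lay)
    for i in range(len(L)-1): L[i]*=(1-np.clip(L[i+1:].sum(0),0,1))
    out=[]
    for l in L:
        l=cv2.GaussianBlur(l,(0,0),sig*K); out.append(cv2.resize(l,(u1-u0,v1-v0),interpolation=cv2.INTER_AREA).ravel())
    return np.array(out).T
ROI={'top':(339,353,193,205),'side':(320,334,208,217)}
from scipy.optimize import nnls,minimize
def cost(p,yaw,n,ret=False):
    dx,dy,zt,sig=p
    im=(T if n=='top' else S);u0,u1,v0,v1=ROI[n];y=im[v0:v1,u0:u1].ravel()
    A=masks(n,(.583+dx,-.092+dy),zt,yaw,ROI[n],max(sig,.2))
    A2=np.vstack([A,np.eye(A.shape[1])*.05]);y2=np.r_[y,np.full(A.shape[1],.05*150)]
    x=np.linalg.lstsq(A2,y2,rcond=None)[0];r=y-A@x
    return (r@r/len(y)) if not ret else (x,r)
for n in('top','side'):
    for d in range(-45,45,6):
        f=lambda p:cost([p[0],p[1],.081 if n=='top' else p[3],abs(p[2])],np.radians(d),n)
        r=minimize(f,[0,0,.6]+([] if n=='top' else [.081]),method='Nelder-Mead',options=dict(maxfev=110,initial_simplex=None))
        print(n,d,round(r.fun,2),r.x.round(4))
E
OMP_NUM_THREADS=2 python3 fit.py
```

```text
top -45 84.99 [ 3.000e-04 -4.000e-04  6.444e-01]
top -39 75.89 [ 3.000e-04 -4.000e-04  7.279e-01]
top -33 69.02 [ 6.000e-04 -4.000e-04  6.743e-01]
top -27 65.06 [ 6.000e-04 -3.000e-04  6.566e-01]
top -21 67.2 [ 4.000e-04 -4.000e-04  6.633e-01]
top -15 80.87 [ 6.00e-04 -2.00e-04  6.03e-01]
top -9 78.4 [ 3.000e-04 -2.000e-04  6.036e-01]
top -3 80.66 [ 4.000e-04 -4.000e-04  6.148e-01]
top 3 90.26 [ 4.000e-04 -4.000e-04  6.098e-01]
top 9 96.12 [ 3.00e-04 -4.00e-04  6.36e-01]
top 15 100.96 [ 3.000e-04 -5.000e-04  6.382e-01]
top 21 99.82 [ 3.00e-04 -5.00e-04  7.57e-01]
top 27 103.6 [ 5.000e-04 -4.000e-04  6.732e-01]
top 33 98.94 [ 3.000e-04 -4.000e-04  6.655e-01]
top 39 96.24 [ 2.000e-04 -4.000e-04  6.582e-01]
side -45 657.14 [-4.000e-04  3.000e-04  6.598e-01  8.230e-02]
side -39 652.65 [-8.000e-04  6.000e-04  6.852e-01  8.190e-02]
side -33 642.96 [-1.100e-03  5.000e-04  6.904e-01  8.250e-02]
side -27 370.37 [-2.5000e-03 -8.0000e-04  2.4594e+00  8.7300e-02]
side -21 656.08 [-1.000e-04  2.000e-04  6.194e-01  8.240e-02]
side -15 506.81 [-7.0000e-04 -2.2000e-03  1.9474e+00  8.5300e-02]
side -9 640.64 [-1.200e-03  5.000e-04  6.704e-01  8.230e-02]
side -3 639.28 [-1.30e-03  6.00e-04  6.99e-01  8.25e-02]
side 3 408.5 [-0.0066 -0.0106  2.4007  0.0935]
side 9 639.71 [-2.000e-03  5.000e-04  8.139e-01  8.250e-02]
side 15 422.04 [-0.0045 -0.0054  2.4234  0.0898]
side 21 660.78 [-1.400e-03  1.000e-04  6.982e-01  8.240e-02]
side 27 667.47 [-7.000e-04  4.000e-04  6.476e-01  8.210e-02]
side 33 664.53 [-6.000e-04  3.000e-04  6.627e-01  8.220e-02]
side 39 658.95 [-4.000e-04  2.000e-04  6.778e-01  8.210e-02]
```

```bash
python3 - <<'E'
s=open('fit.py').read()
s=s.replace("    lay.append(poly(np.c_[c[0]+.019","    ex=np.array([.9613,.2754]);ey=np.array([-.2754,.9613]);cc=np.array([.5623,-.0199])\n    if n=='side':lay.append(poly(np.array([list(cc+a*ex*.05+b_*ey*.125)+[.04] for a,b_ in((1,1),(1,-1),(-1,-1),(-1,1))])))\n    lay.append(poly(np.c_[c[0]+.019")
s=s.replace("(339,353,193,205),'side':(320,334,208,217)","(340,352,194,203),'side':(322,333,207,216)")
s=s.replace("x=np.linalg.lstsq(A2","w=W[n];A2[:len(y)]*=w[:,None];y2[:len(y)]*=w;x=np.linalg.lstsq(A2").replace("r=y-A@x","r=(y-A@x)*w").replace("r@r/len(y)","r@r/w.sum()")
s=s.replace("from scipy.optimize","""W={}
v,u=np.mgrid[194:203,340:352];W['top']=(np.hypot(u-345.7,v-198.7)<4.9).astype(float).ravel()
v,u=np.mgrid[207:216,322:333];W['side']=((v<214.5)|(np.abs(u-327)<4.2)).astype(float).ravel()
from scipy.optimize""")
s=s.replace("initial_simplex=None","xatol=1e-5").replace("range(-45,45,6)","range(-45,45,5)")
s=s.replace("[0,0,.6]+([] if n=='top' else [.081]),","[0.0003,-.0003,.65]+([] if n=='top' else [.082]),").replace("initial_simplex","x").replace("xatol=1e-5","initial_simplex=np.array([[.0003,-.0003,.65,.082]]+[[.0003+.001*(i==0),-.0003+.001*(i==1),.65+.1*(i==2),.082+.002*(i==3)] for i in range(4)])[:(4 if n=='top' else 5),:(3 if n=='top' else 4)]")
open('fit.py','w').write(s)
E
OMP_NUM_THREADS=2 python3 fit.py
```

```text
top -45 36.69 [-2.1000e-03  9.0000e-04  1.0097e+00]
top -40 33.84 [-0.0023  0.0014  0.9684]
top -35 27.92 [-0.0022  0.001   0.9931]
top -30 24.21 [-1.40e-03  8.00e-04  8.86e-01]
top -25 21.79 [-0.0014  0.0009  0.8984]
top -20 18.63 [-0.0015  0.0013  0.8988]
top -15 17.38 [-0.0011  0.0015  0.9313]
top -10 18.72 [-1.00e-04  1.20e-03  8.05e-01]
top -5 16.31 [-0.0011  0.0016  0.9602]
top 0 20.83 [-0.0013  0.002   1.0069]
top 5 24.62 [-0.0015  0.0017  1.052 ]
top 10 30.9 [-0.0014  0.0016  1.0411]
top 15 35.18 [-0.0021  0.0018  1.0682]
top 20 39.32 [-0.0025  0.0015  1.118 ]
top 25 41.2 [-0.0025  0.002   1.0817]
top 30 42.11 [-0.0024  0.0015  1.068 ]
top 35 40.36 [-0.0024  0.0011  1.062 ]
top 40 39.63 [-0.0023  0.0013  1.0206]
side -45 70.9 [ 9.0000e-04 -2.0000e-04  1.1107e+00  8.2700e-02]
side -40 70.99 [-3.0000e-04 -2.5000e-03  1.1384e+00  8.4600e-02]
side -35 71.1 [-6.0000e-04 -2.0000e-03  1.0813e+00  8.3800e-02]
side -30 70.83 [-0.0012 -0.002   1.0566  0.0837]
side -25 71.46 [-1.4000e-03 -7.0000e-04  1.0712e+00  8.1200e-02]
side -20 70.2 [-7.000e-04 -1.000e-04  9.132e-01  8.240e-02]
side -15 69.48 [-1.0000e-03  1.1000e-03  1.0365e+00  8.1600e-02]
side -10 70.71 [-1.4000e-03  2.0000e-04  1.0401e+00  8.2600e-02]
side -5 73.27 [-2.7000e-03 -7.0000e-04  1.1539e+00  8.1500e-02]
side 0 74.15 [-2.6000e-03  3.0000e-04  1.1662e+00  8.1000e-02]
side 5 75.31 [-0.0037 -0.0016  1.2046  0.0826]
side 10 76.78 [-0.0044 -0.0023  1.3008  0.0825]
side 15 77.17 [-0.0037 -0.      1.319   0.0811]
side 20 69.72 [ 6.0000e-04 -4.6000e-03  1.4857e+00  8.6600e-02]
side 25 69.74 [ 1.0000e-04 -5.7000e-03  1.4411e+00  8.6700e-02]
side 30 69.57 [ 5.0000e-04 -3.7000e-03  1.3547e+00  8.5500e-02]
side 35 69.33 [ 2.000e-04 -4.000e-03  1.294e+00  8.590e-02]
side 40 69.85 [-2.0000e-04 -3.9000e-03  1.2798e+00  8.6000e-02]
```

```bash
python3 - <<'E'
from h import *
for nm,p,y in(('hub',[.4815,-.3338,.007],-3.5),('hover',[.4815,-.3338,.14],-3.5),('shaft',[.583,-.0915,.09],-12),('shaft-',[.583,-.0915,.09],-32),('shaft+',[.583,-.0915,.09],20),('knob',[.57,-.16,.09],-12),('tart',[.5417,.0522,.06],-12),('board',[.44,.31,.06],-12)):
    for k in(0,180):
        q=ctrl.ik(p,down(np.radians(y+k)));print(nm,k,None if q is None else np.round(q,2))
# board
a=cv2.imread('pics/top0.png');m=(a.min(2)>150).astype(np.uint8);m[:,:165]=0;m[:215]=0;m[290:]=0;m[:,245:]=0
n,l,st,c=cv2.connectedComponentsWithStats(m);i=1+st[1:,4].argmax();ys,xs=np.nonzero(l==i)
W=onz('top',np.c_[xs,ys].astype(float),.012)[:,:2];print(cv2.minAreaRect((W*1000).astype(np.float32)),W.mean(0))
E
```

```text
hub 0 [ 0.25  0.77  0.52  1.86 -0.59  0.67  1.06]
hub 180 [-0.03  1.04  1.15  1.86 -1.12  1.07 -1.61]
hover 0 [ 0.08  0.66  0.83  1.74 -0.57  0.99  1.06]
hover 180 [-0.05  0.81  1.15  1.74 -0.81  1.15 -1.85]
shaft 0 [-0.07  0.61  0.3   1.78 -0.24  0.78  0.14]
shaft 180 [ 0.42  0.63 -0.48  1.77  0.38  0.83  2.69]
shaft- 0 [-0.12  0.62  0.37  1.78 -0.3   0.79 -0.15]
shaft- 180 [ 0.35  0.61 -0.38  1.77  0.3   0.81  2.41]
shaft+ 0 [ 0.01  0.6   0.16  1.78 -0.13  0.77  0.59]
shaft+ 180 [-0.49  0.9   1.15  1.78 -0.92  1.11 -1.8 ]
knob 0 [ 0.04  0.62  0.31  1.77 -0.26  0.79  0.27]
knob 180 [ 0.5   0.62 -0.43  1.77  0.33  0.82  2.85]
tart 0 [-0.28  0.59  0.21  1.93 -0.2   0.64 -0.15]
tart 180 [ 0.21  0.63 -0.54  1.92  0.47  0.72  2.32]
board 0 [-0.72  0.58  0.09  1.94 -0.08  0.62 -0.79]
board 180 [-0.28  0.63 -0.59  1.94  0.52  0.73  1.75]
((450.8126220703125, 310.0978088378906), (150.0475311279297, 150.11260986328125), 80.84506225585938) [0.45014522 0.30971186]
```

Candidates (top view): the crank is either the steel one at (434,235) or the yellow one at (388,232). The tart is either the orange/wooden one in the tin at (293,215) or the green-sided one at (285,263). The white roll at (410,175) could pass for the tin. I choose the steel crank and the tin tart, and the close crops already viewed agree. Now I'll grasp the steel hub.

```bash
python3 - <<'E'
from h import *
q=down(np.radians(-3.5))
ctrl.movep([.4815,-.3338,.12],q);print(get_state()['time'])
ctrl.movel([.4815,-.3338,.0075],max_speed=.12);s=get_state();print(s['time'],s['tcp_pos'],s['contact_force'])
ctrl.close_gripper(60);s=get_state();print(s['time'],s['width'],s['contact_force'])
ctrl.movel([.4815,-.3338,.13],max_speed=.15);s=get_state();print(s['time'],s['width'],s['tcp_pos'],s['contact_force'],s['wrist_torque'])
for n in('side','top'):
    p,d=vision.grab_frame(n);cv2.imwrite(f'pics/{n}1.png',p)
a=cv2.imread('pics/side1.png')[190:310,260:400];b=cv2.imread('pics/top1.png')[190:310,370:510]
cv2.imwrite('pics/lift1.png',np.vstack([cv2.resize(a,None,fx=2.4,fy=2.4),cv2.resize(b,None,fx=2.4,fy=2.4)]))
E
```

```text
4.9167
6.0 [ 0.48178594 -0.33424373  0.00817964] [ 0.26894802  0.7915674  -0.88100269]
6.5583 0.029327646694040307 [-0.06990361  1.72265805  6.01016292]
7.525 0.028852731558010502 [ 0.48113855 -0.33312241  0.12898928] [ 0.02852862  0.02705675 -3.1577916 ] [-0.00550395 -0.03218814  0.03792699]
```

View pics/lift1.png

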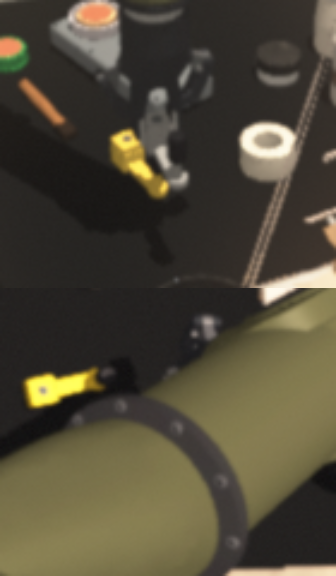

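```bash
python3 - <<'E'
from h import *
q=down(np.radians(-12)); X,Y=.583,-.0922
ctrl.movep([X,Y,.125],q);print(get_state()['time'])
ctrl.movel([X,Y,.092],max_speed=.1);s=get_state();print(s['time'],s['tcp_pos'],s['contact_force'])
for z in(.088,.084,.080,.076,.072,.069):
    ctrl.movel([X,Y,z],max_speed=.05);s=get_state();print(round(s['time'],2),z,s['tcp_pos'].round(4),s['contact_force'].round(2),s['wrist_torque'].round(2))
    if s['contact_force'][2]>8 or np.hypot(*s['contact_force'][:2])>12:break
E
```

```text
8.65
9.1333 [ 0.58271202 -0.09317638  0.09189569] [-0.37305251 -0.62516548 -2.66504066]
9.38 0.088 [ 0.5831 -0.0923  0.0882] [-0.26  0.36 -3.27] [ 0.03  0.02 -0.03]
9.63 0.084 [ 0.5829 -0.092   0.0838] [ 0.66  0.16 -3.27] [ 0.04  0.01 -0.02]
9.88 0.08 [ 0.5829 -0.0919  0.0797] [-0.49  0.99 -3.8 ] [ 0.23 -0.09 -0.01]
10.13 0.076 [ 0.5828 -0.0918  0.0755] [ 0.22  0.92 -2.83] [ 0.41 -0.09 -0.02]
10.38 0.072 [ 0.5829 -0.0918  0.0716] [ 0.75  2.02 -4.48] [ 0.54 -0.14 -0.05]
10.63 0.069 [ 0.5831 -0.0919  0.0687] [ 0.68  1.87 -3.91] [ 0.6  -0.36  0.03]
```

```bash
python3 - <<'E'
from h import *
X,Y=.583,-.0922
for z in(.067,.065):
    ctrl.movel([X,Y,z],max_speed=.05);s=get_state();print(round(s['time'],2),z,s['tcp_pos'].round(4),s['contact_force'].round(2),s['wrist_torque'].round(2),s['width'])
    if s['contact_force'][2]>6:break
for n in('side','top'):
    p,d=vision.grab_frame(n);cv2.imwrite(f'pics/{n}2.png',p)
a=cv2.imread('pics/side2.png')[170:250,270:390];b=cv2.imread('pics/top2.png')[150:250,280:400]
cv2.imwrite('pics/fit2.png',np.vstack([cv2.resize(a,None,fx=4,fy=3.5),cv2.resize(b,None,fx=4,fy=3)]))
E
```

```text
10.88 0.067 [ 0.5832 -0.0919  0.0669] [ 1.55  3.06 -4.08] [ 0.7  -0.41 -0.02] 0.029472392096016837
11.13 0.065 [ 0.5833 -0.0919  0.066 ] [-0.64  5.73  7.34] [ 1.09  0.26 -0.04] 0.02926457851224001
```

View pics/fit2.png

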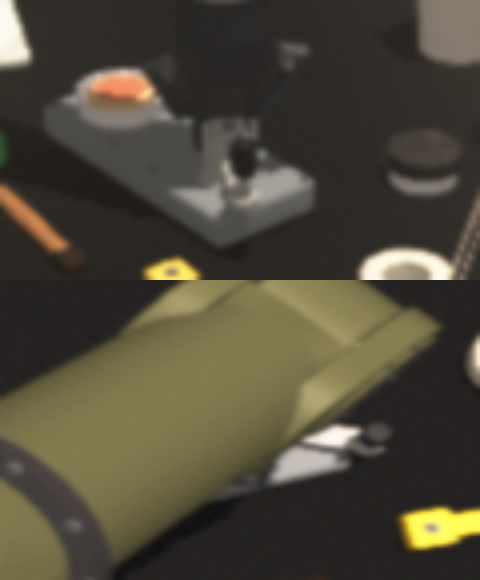

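```bash
python3 - <<'E'
from h import *
ctrl.ungrasp()
s=get_state();print(s['time'],s['contact_force'].round(2))
p=s['tcp_pos'];ctrl.movel([.583,-.0922,.15],max_speed=.2);print(get_state()['time'])
for n in('side','top'):
    p,d=vision.grab_frame(n);cv2.imwrite(f'pics/{n}3.png',p)
a=cv2.imread('pics/side3.png')[170:250,270:390];b=cv2.imread('pics/top3.png')[150:250,280:400]
cv2.imwrite('pics/fit3.png',np.vstack([cv2.resize(a,None,fx=5,fy=4,interpolation=cv2.INTER_CUBIC),cv2.resize(b,None,fx=5,fy=2.5)]))
for k in (-90,-95,-98,-102,-106,-110): 
  r=np.radians(k);print(k,proj('side',[.583+.07*np.cos(r),-.0922+.07*np.sin(r),.109]).round(1),proj('top',[.583+.07*np.cos(r),-.0922+.07*np.sin(r),.127]).round(1))
print(proj('side',[.583,-.0922,.096]))
E
```

```text
11.825 [ 0.21 -0.57  0.26]
12.4
-90 [[335.5 213.5]] [[374.2 194.2]]
-95 [[333.6 213.9]] [[374.2 196.6]]
-98 [[332.5 214.1]] [[374.1 198. ]]
-102 [[330.9 214.3]] [[373.8 199.9]]
-106 [[329.3 214.4]] [[373.4 201.7]]
-110 [[327.7 214.5]] [[372.9 203.5]]
[[326.96489003 205.59942394]]
```

View pics/fit3.png

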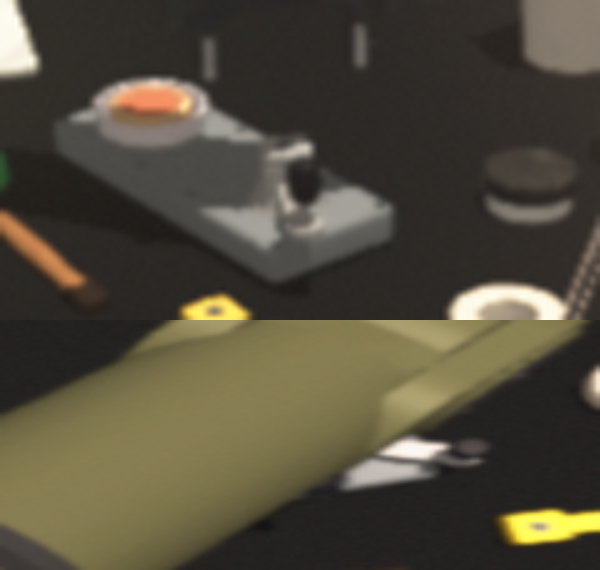

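```bash
cat > wind.py <<'E'
from h import *
C=np.array([.583,-.0922]);R=.07
def pt(deg,z): r=np.radians(deg);return [C[0]+R*np.cos(r),C[1]+R*np.sin(r),z]
E
python3 - <<'E'
from wind import *
q=down(np.radians(-13))
ctrl.movep(pt(-103,.15),q)
ctrl.movel(pt(-103,.092),max_speed=.12);s=get_state();print(s['time'],s['tcp_pos'].round(4),s['contact_force'].round(2))
ctrl.close_gripper(80);s=get_state();print(s['time'],s['width'],s['contact_force'].round(2),s['wrist_torque'].round(2))
for a in range(-118,-103-91,-15):
    ctrl.movel(pt(a,.092),max_speed=.1);s=get_state();d=s['tcp_pos'][:2]-C
    print(a,round(s['time'],2),s['width'].round(4),np.degrees(np.arctan2(d[1],d[0])).round(1),np.hypot(*d).round(4),s['contact_force'].round(1),s['wrist_torque'].round(2))
    if np.linalg.norm(s['contact_force'])>30: break
for n in('side','top'):
    p,d=vision.grab_frame(n);cv2.imwrite(f'pics/{n}4.png',p)
a=cv2.imread('pics/side4.png')[160:250,270:390]
cv2.imwrite('pics/w4.png',cv2.resize(a,None,fx=5,fy=5,interpolation=cv2.INTER_CUBIC))
E
```

```text
13.5167 [ 0.5675 -0.1602  0.0922] [-0.37 -0.07  0.28]
14.1333 0.019298609575693022 [-0.56 -0.01  2.8 ] [-0.02  0.14  0.02]Traceback (most recent call last):
  File "<stdin>", line 8, in <module>
AttributeError: 'float' object has no attribute 'round'
```

```bash
cat > go.py <<'E'
from wind import *
import sys
def go(a0,a1,step=15):
    for a in range(a0,a1-1,-step):
        ctrl.movel(pt(a,.092),max_speed=.1);s=get_state();d=s['tcp_pos'][:2]-C
        print(a,round(s['time'],2),round(s['width'],4),np.degrees(np.arctan2(d[1],d[0])).round(1),np.hypot(*d).round(4),s['contact_force'].round(1),s['wrist_torque'].round(2))
        if np.linalg.norm(s['contact_force'])>30 or s['width']<.016: print('STOP');break
    p,d=vision.grab_frame('side');nm=f'pics/w{a}.png'
    cv2.imwrite(nm,cv2.resize(p[150:250,260:390],None,fx=5,fy=5,interpolation=cv2.INTER_CUBIC));print(nm)
go(int(sys.argv[1]),int(sys.argv[2]))
E
python3 go.py -133 -193
```

```text
-133 14.8 0.0198 -132.9 0.0694 [1.4 1.7 0.3] [ 0.57 -0.38 -0.01]
-148 15.13 0.0198 -147.9 0.0695 [3.1 1.7 0.2] [ 0.55 -0.74 -0.  ]
-163 15.47 0.0198 -162.8 0.0696 [3.  1.4 0. ] [ 0.34 -0.9  -0.02]
-178 15.8 0.0198 -177.8 0.0698 [3.4 0.4 1.4] [ 0.11 -0.83  0.01]
-193 16.13 0.0193 167.0 0.07 [2.  0.3 3.3] [-0.   -0.58 -0.04]
pics/w-193.png
```

View pics/w-193.png

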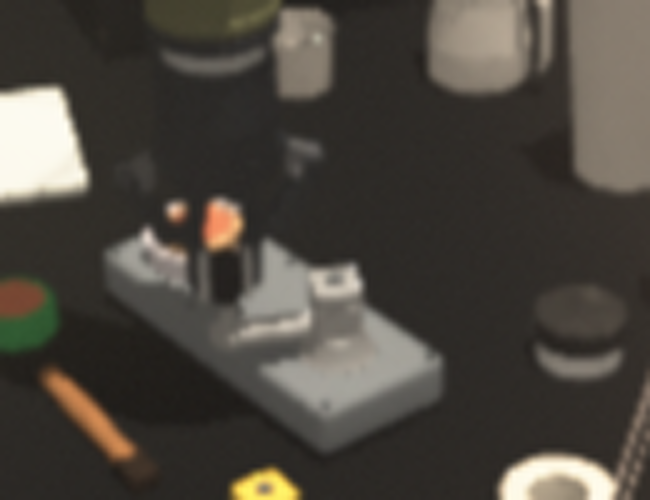

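The side view shows the knob held at crop (222,275) and the hub on the shaft at (337,300). The crank arm has turned about 90° towards the robot, so it is driving. I'll keep winding.

```bash
python3 go.py -208 -823
```

```text
-208 16.52 0.0198 151.5 0.0703 [0.2 0.9 6.1] [ 0.05 -0.24  0.01]
-223 16.85 0.0196 136.5 0.0706 [0.5 1.1 6.5] [ 0.09 -0.2  -0.01]
-238 17.18 0.0192 121.5 0.0709 [0.3 1.9 5.7] [ 0.26 -0.11  0.02]
-253 17.52 0.0197 106.6 0.0712 [0.4 2.4 7.4] [ 0.35 -0.06 -0.02]
-268 17.85 0.0199 91.7 0.0714 [0.2 3.5 5.1] [ 0.45 -0.18 -0.05]
-283 18.18 0.0195 76.9 0.0715 [1.4 3.6 6.2] [ 0.43 -0.26 -0.02]
-298 18.52 0.0193 62.0 0.0715 [2.4 2.6 5.9] [ 0.41 -0.36 -0.02]
-313 18.85 0.0195 47.0 0.0714 [2.7 2.  5.8] [ 0.32 -0.5   0.03]
-328 19.18 0.0195 31.9 0.0713 [3.9 2.2 5.5] [ 0.16 -0.5  -0.01]
-343 19.52 0.0197 16.8 0.071 [4.  1.  5.7] [ 0.06 -0.68  0.03]
-358 19.85 0.0197 1.8 0.0707 [ 4.4 -0.2  5.8] [-0.2  -0.62  0.03]
-373 20.18 0.0197 -13.1 0.0705 [ 3.9 -1.2  6.6] [-0.37 -0.52  0.05]
-388 20.52 0.0197 -28.0 0.0702 [ 3.  -3.1  7.7] [-0.52 -0.35  0.02]
-403 20.85 0.0194 -42.9 0.07 [ 2.2 -1.9  6.3] [-0.54 -0.17  0.02]
-418 21.18 0.0199 -57.9 0.0698 [ 2.  -3.1  5.4] [-0.59  0.01  0.04]
-433 21.52 0.0198 -73.0 0.0696 [ 0.1 -3.6  5.9] [-0.55  0.14  0.01]
-448 21.85 0.0197 -88.1 0.0695 [-1.2 -2.1  5.3] [-0.4
[... 987 characters left out ...]
.21 -0.33 -0.02]
-688 27.18 0.0197 32.3 0.0714 [2.6 0.4 6.2] [ 0.07 -0.42  0.03]
-703 27.52 0.0194 17.2 0.0712 [2.7 0.7 5.4] [-0.01 -0.42  0.01]
-718 27.85 0.0195 2.1 0.0709 [ 2.  -0.2  5.9] [-0.19 -0.4   0.02]
-733 28.18 0.02 -12.9 0.0706 [ 3.5 -1.2  5.2] [-0.24 -0.33  0.03]
-748 28.52 0.0193 -27.8 0.0703 [ 1.9 -2.8  6.8] [-0.44 -0.18 -0.  ]
-763 28.85 0.0202 -42.8 0.0701 [ 1.  -2.3  6.2] [-0.47 -0.05  0.08]
-778 29.18 0.0195 -57.8 0.0698 [ 0.9 -2.8  6.5] [-0.47  0.08 -0.04]
-793 29.52 0.0198 -72.8 0.0697 [ 0.6 -3.1  6.4] [-0.45  0.17 -0.06]
-808 29.85 0.0194 -88.0 0.0695 [-0.7 -2.3  5.8] [-0.39  0.3  -0.01]
-823 30.18 0.0197 -103.2 0.0694 [-1.2 -2.1  5.7] [-0.24  0.36 -0.01]
pics/w-823.png
```

View pics/w-823.png

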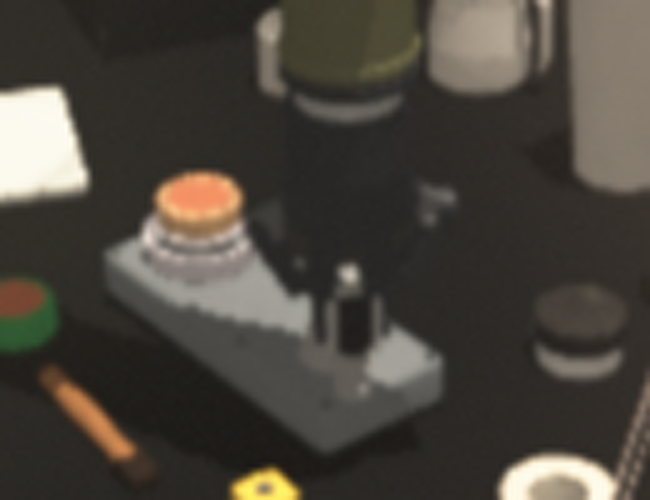

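```bash
python3 - <<'E'
from wind import *
ctrl.movel(pt(-833,.092),max_speed=.05)
ctrl.ungrasp();s=get_state();print(s['time'],s['contact_force'].round(2))
ctrl.movel(pt(-833,.16),max_speed=.2)
ctrl.movep([.45,.31,.2],down(np.radians(16)))
print(get_state()['time'])
for n in('side','top'):
    p,d=vision.grab_frame(n);cv2.imwrite(f'pics/{n}5.png',p);np.save(f'pics/{n}5.npy',d)
a=cv2.imread('pics/side5.png')[160:250,270:390];b=cv2.imread('pics/top5.png')[165:250,260:380]
cv2.imwrite('pics/v5.png',np.vstack([cv2.resize(x,(600,300),interpolation=cv2.INTER_CUBIC) for x in(a,b)]))
for z in (.08,.086,.09): print(z,proj('side',[.5417,.0522,z]).round(1),proj('top',[.5417,.0522,z]).round(1))
for n in('side','top'):print([(np.round(r['point'],1),round(r['p'],2)) for r in models.recognise(n,'tart')])
E
```

```text
31.275 [ 0.07  0.32 -0.15]
33.5167
0.08 [[299.7 190.9]] [[292.3 214.1]]
0.086 [[299.6 189.4]] [[292.1 213.9]]
0.09 [[299.6 188.4]] [[292.  213.7]]
[(array([261., 210.]), 0.71), (array([299.2, 191.9]), 0.55)]
[(array([286.2, 264.1]), 0.92), (array([290.9, 215.4]), 0.9), (array([206.6, 251.5]), 0.24), (array([199. , 160.3]), 0.23)]
```

View pics/v5.png

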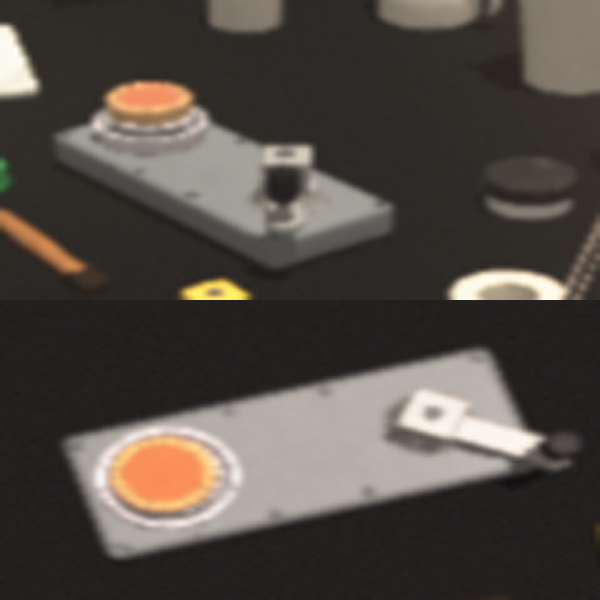

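```bash
python3 - <<'E'
from h import *
q=down(np.radians(16));X,Y=.5417,.0522
ctrl.movep([X,Y,.12],q)
ctrl.movel([X,Y,.0615],max_speed=.1);s=get_state();print(s['time'],s['tcp_pos'].round(4),s['contact_force'].round(2))
ctrl.close_gripper(30);s=get_state();print(s['time'],s['width'],s['tcp_pos'].round(4),s['contact_force'].round(2))
ctrl.movel([X,Y,.075],max_speed=.05);s=get_state();print(s['time'],s['width'],s['contact_force'].round(2))
ctrl.movel([X,Y,.15],max_speed=.12);ctrl.pause(.1);s=get_state();print(s['time'],s['width'],s['tcp_pos'].round(4),s['contact_force'].round(2),s['wrist_torque'].round(3))
p,d=vision.grab_frame('side');cv2.imwrite('pics/p6.png',cv2.resize(p[130:240,260:380],None,fx=5,fy=5,interpolation=cv2.INTER_CUBIC))
E
```

```text
35.55 [0.542  0.0523 0.0618] [-0.43  0.08  0.5 ]
35.9417 0.057226994244359806 [0.5421 0.0522 0.0624] [-1.17 -0.6   5.49]
36.3583 0.05697969129251984 [-0.3   0.37 -0.95]
37.2333 0.05754109292090263 [0.5411 0.0523 0.1491] [-0.24 -0.12 -1.56] [ 0.003 -0.019 -0.036]
```

View pics/p6.png

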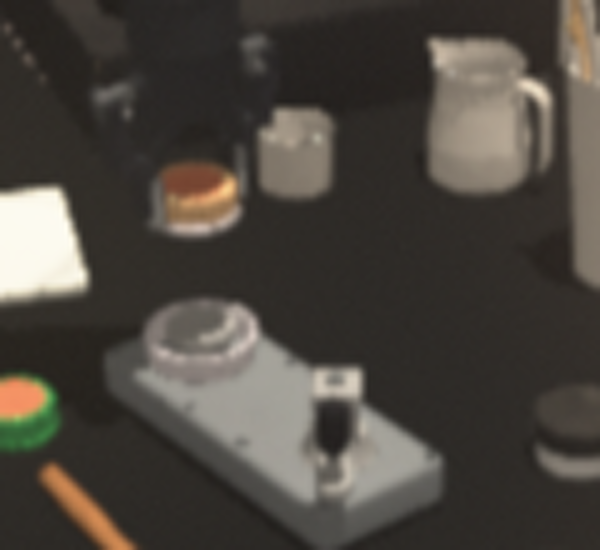

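```bash
python3 - <<'E'
from h import *
q=down(np.radians(16));X,Y=.4505,.310
ctrl.movep([X,Y,.12],q)
ctrl.movel([X,Y,.018],max_speed=.1);s=get_state();f0=s['contact_force'][2];print(s['time'],s['tcp_pos'].round(4),s['contact_force'].round(2))
for z in np.arange(.016,.0039,-.0015):
    ctrl.movel([X,Y,z],max_speed=.03);s=get_state();print(round(s['time'],2),z.round(4),s['tcp_pos'].round(4),s['contact_force'].round(2),round(s['width'],4))
    if s['contact_force'][2]>1.0:break
E
```

```text
39.5167 [0.4509 0.3101 0.0185] [ 1.21 -0.37 -2.39]
39.77 0.016 [0.4505 0.3102 0.0162] [-0.55 -0.5  -1.23] 0.0569
40.02 0.0145 [0.4504 0.31   0.0144] [ 0.68  0.27 -1.04] 0.0573
40.27 0.013 [0.4504 0.31   0.0129] [ 0.61 -0.01 -0.67] 0.057
40.52 0.0115 [0.4504 0.3099 0.0114] [-0.56  0.2  -1.42] 0.0574
40.77 0.01 [0.4504 0.31   0.0099] [-0.22 -0.4  -2.06] 0.0576
41.02 0.0085 [0.4506 0.31   0.0094] [-2.59 -1.58  9.55] 0.0573
```

```bash
python3 - <<'E'
from h import *
ctrl.ungrasp();s=get_state();print(s['time'],s['contact_force'].round(2))
ctrl.movel([.4505,.31,.14],max_speed=.12)
ctrl.movep([.45,.0,.3],down(np.radians(0)));print(get_state()['time'])
for n in('side','top'):
    p,d=vision.grab_frame(n);cv2.imwrite(f'pics/{n}7.png',p)
a=cv2.imread('pics/side7.png')[140:260,220:400];b=cv2.imread('pics/top7.png')[120:290,165:420]
cv2.imwrite('pics/v7.png',np.vstack([cv2.resize(a,(450,300),interpolation=cv2.INTER_CUBIC),cv2.resize(b,(450,300),interpolation=cv2.INTER_CUBIC)]))
print(proj('top',[.4505,.31,.034]),proj('side',[.4505,.31,.034]))
E
```

```text
41.4167 [-0.23 -0.03 -0.01]
43.975
[[201.59056517 250.6137415 ]] [[254.73324097 173.76256614]]
```

View pics/v7.png

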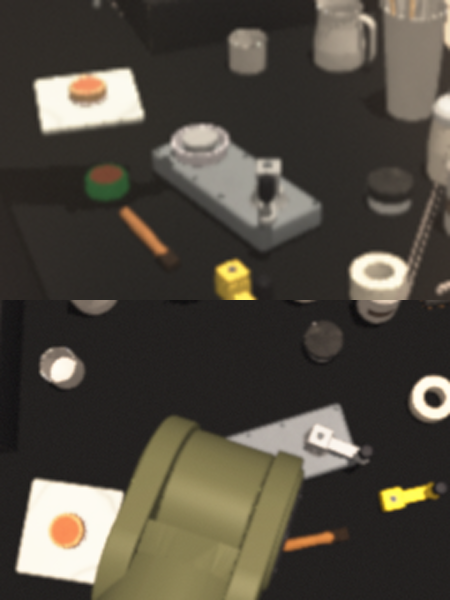

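The tart sits upright at about (202,250) in the top view, in the middle of the board. The crank is on the shaft, and the brush, cup, leveller, green tart and yellow crank are in their original places. The gripper is clear of everything.

```bash
python3 -c "
from station import ticket,get_state
print(get_state()['contact_force']);print(ticket.close_job());print(get_state()['time'])"
```

```text
[-0.14816057 -0.12755554  0.2984808 ]
the job is handed in; nothing more can be done
None
the job is handed in; nothing more can be done
```

I fitted the steel crank onto the lifter's shaft and wound it clockwise by its knob. I then took the risen tart by its sides, set it down on the marble board and handed the job in at about 44 s.

- **Winding:** I turned the crank about 730°, slightly over two turns to take up the play in the socket. The shaft's own angle was never measured directly. The two-turn figure comes from the knob's path and from the tart's top, seen at about 86 mm as expected.
- **Tart:** The last top picture shows it upright within about 2 mm of the middle of the board.
- **Crank and bystanders:** In the last pictures the crank is seated on the shaft and the brush, cup and leveller look undisturbed by eye. I did not measure their positions again.
- **Forces:** The readings I took never went above about 10 N, and the gripper was touching nothing at hand-in.
- **Disagreements:** The pictures gave the shaft's starting angle only to about ±12°, but the crank slid on at the first try. While I held the knob, the finger opening read about 2 mm under its 22 mm diameter, but it did not slip.

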